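# Measure the bore of the round test block and lock the gauge

## Task

Two identical bench depth gauges stand on the inspection table; use the one that stands over the round test block. Take its rod by the knob and lower it until the rod touches the bottom of the block's bore, then let go and push that gauge's raised lock lever all the way down, so that the reading is held. Do not shift the block.

Things in the scene. Friction and masses are not known exactly. Their poses are not given: they have to be found in the camera images.
- probe_knob (a point): Centre of the round grip knob (30 mm wide, 24 high, axis vertical) atop the rod of the gauge over the round block. The rod's tip is 165 mm straight below. The guided rod only slides vertically, with 4 N friction, and stays where left. The knob starts 240-290 mm above the table, ends at 207. Grey crossbeam below: 36 mm wide, top at 172 mm. Clear space 55 mm round the rod above it.
- lock_tab (a point): Middle of the top of the black tab (30 x 28 mm) at the end of the lock lever. Lever hinge: level axis, 65 mm from the rod, 180 mm up; rod, hinge and tab lie on one line seen from above. The tab is 60 mm from the hinge; the lever ends at 74. Raised, it leans up 35-45 degrees, away from the rod; pressed down (4 N) it swings out to level, top 185 mm above the table, and stays.
- lock (a joint): Angle of that lock lever in rad: 0 = fully raised (45 degrees above level), 0.785 = level, fully down, locked, at its stop.
- bore_floor (a point): Centre of the flat bottom of the bore in the round aluminium test block (84 mm diameter, 80 high, loose, about 1.1 kg; bore 34 wide, 50 deep, open upwards), which stands on the gauge's 12 mm base plate under the rod. This point is 30 mm above the block's underside, 42 mm above the table.
Not all that is in view belongs to the job. What is shaped like the part that bears bore_floor but purple or yellow is not meant.

How it is judged:
On the way, in this order (a step that is already met when the one before it is completed fails the run):
1. the rod's tip is on the bottom of the bore while the lock lever is still up (z of probe_knob in the frame of bore_floor below 0.169 m and horizontal distance between probe_knob and bore_floor below 0.015 m and value of joint lock below 0.4 rad), for 0.2 s.
2. the lock lever is down (value of joint lock above 0.62 rad), for 0.2 s.
At the end, for the whole second after the job is handed in: The rod's tip rests on the bottom of the round block's bore (within 4 mm), the lock lever is down (within 9 degrees of level), and the block stands within 12 mm of where it was (z of probe_knob in the frame of bore_floor below 0.169 m and horizontal distance between probe_knob and bore_floor below 0.015 m and value of joint lock above 0.62 rad and distance of bore_floor from where it was at the start of the episode below 0.012 m); the robot touches nothing.
It also fails if it takes over 40 s, if anything falls off the work surface, if the arm or the gripper's body presses on something with over 40 N, if the wrist force passes 120 N, or if a joint passes its speed limit or range.

## Robot

A 6-joint arm with a two-finger parallel gripper is mounted at the origin on the work surface. World frame = base frame: x ahead of the robot, y to its left, z up, the work surface at z = 0. Lengths are in m, angles in rad, forces in N, time in s.
With the tool pointing down it reaches from about 0.3 to 0.775 m from the base axis. Payload 14.6 kg.
Tool frame: the origin (TCP) lies at the very end of the fingers, on their centre line; the grasp point (between the pads) lies 19 mm behind it; z points along the fingers, y is the line along which they close (so a half turn about z gives the same grasp; the last joint's range is limited). The gripper opens to 94 mm and grips with 3 to 60 N. Pads are 16 mm wide; open, the fingers measure 119 mm over their backs; the gripper's body (75 mm by 177 mm) begins 78 mm behind the grasp point.
Start: joints at [-1.169, 0.3, 1.521, -0, 1.321, -0.067], TCP at [0.248, -0.491, 0.205] pointing down, gripper open.
Joint ranges: [-3.03, 3.03], [-0.79, 2.21], [0.23, 2.52], [-1.04, 4.18], [0, 3.07], [-2.55, 2.55]. Speed limits (rad/s): [2.22, 2.22, 2.57, 3.14, 3.14, 3.14].

## Interface

Orientations are given as a 3x3 rotation matrix whose columns are the frame's x, y, z axes.
In Python, from workcell import * gives the robot as it stands. Calls block until the motion is done:
- move_ptp(position, orientation): joint-space move of the TCP to a pose.
- movel(position, ori=None, speed=0.15, force_limit=None): straight line of the TCP; ori=None keeps the orientation; speed is the mean speed in m/s. With force_limit (N) it stops when the force on the tool has changed by that much, and returns True; else False.
- move_joints(angles): joint-space move.
- set_gripper(opening, f_grip=None): opening from 0.0 (shut) to 1.0 (fully open); f_grip is the grip in N (None keeps the last); returns when the fingers have stopped.
- hold(seconds).
- ik(position, orientation): joint angles nearest the present ones, or None.
- camera(name): name is "scene" or "side" or "wrist"; returns the picture (400x640x3 uint8, red, green, blue); there is no depth.
- camera_params(name): a dict with "fx", "fy", "cx", "cy" (pixels), "R" (3x3) and "t" (3): a world point X has camera coordinates R X + t. Camera axes: x right, y down, z forward; pixel columns grow to the right and rows downward; lengths in m; the calibration is good to about 2 mm. A picture is of the moment at which its call begins: read the wrist's pose just before it. camera_params takes no time and is no camera call; for the wrist camera it gives the pose at the moment of the call.
A pose or a line that the arm cannot do raises IKError and nothing moves.
- finish_job(): hands the job in; it is judged then, once.
Readings, each from a call of its own:
- read_clock(): time.
- read_joint_positions(): joint angles.
- read_joint_vel(): joint speeds.
- read_effort(): joint torques, N m.
- read_position(): TCP position.
- read_eef_rot(): TCP orientation.
- read_wrist_force(): force on the tool from outside, world axes, zero at the start.
- read_moment(): the same for the moment, N m.
- read_width(): opening from 0.0 (shut) to 1.0 (fully open).
- read_finger_force(): force on a finger pad.
Only numpy, scipy, OpenCV 4.12 (cv2) and the standard library are available. Lean on these libraries where they do the work, as an engineer would, in place of code of your own. Each camera call takes 0.05 s, during which the arm holds its last target. There are 200 camera calls.

## Working session

There is one attempt and no reset: what is moved stays moved. The work goes in short steps, each a Python script; the robot and the scene stay as the last script left them, time stands still between calls to the robot, and variables do not carry over. Pictures are saved under pics/ and viewed, at most 10 in all, crops included, and the job is handed in when it is done.

```bash
mkdir -p pics; python3 - <<'E'
from workcell import *
import cv2,numpy as np
for n in("scene","side","wrist"):
    p=camera_params(n); print(n,{k:np.round(v,4).tolist() for k,v in p.items()})
    cv2.imwrite(f"pics/{n}0.png",camera(n)[:,:,::-1])
E
```

```text
scene {'fx': 372.3938, 'fy': 372.3938, 'cx': 317.0434, 'cy': 201.4193, 'R': [[-0.21, 0.9777, 0.0087], [0.846, 0.1861, -0.4996], [-0.4901, -0.0975, -0.8662]], 't': [0.2085, -0.4086, 1.3529]}
side {'fx': 506.8094, 'fy': 506.8094, 'cx': 324.4633, 'cy': 197.6807, 'R': [[0.8794, -0.4757, -0.0187], [-0.379, -0.6757, -0.6323], [0.2882, 0.5631, -0.7745]], 't': [-0.56, 0.2908, 1.45]}
wrist {'fx': 294.529, 'fy': 294.529, 'cx': 319.3835, 'cy': 203.3593, 'R': [[0.451, -0.8925, -0.0014], [-0.8551, -0.4326, 0.2858], [-0.2557, -0.1276, -0.9583]], 't': [-0.5502, -0.0295, 0.3929]}
```

View pics/scene0.png

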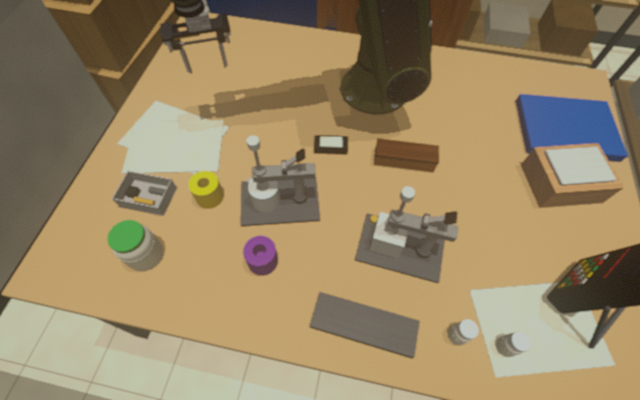

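View pics/side0.png

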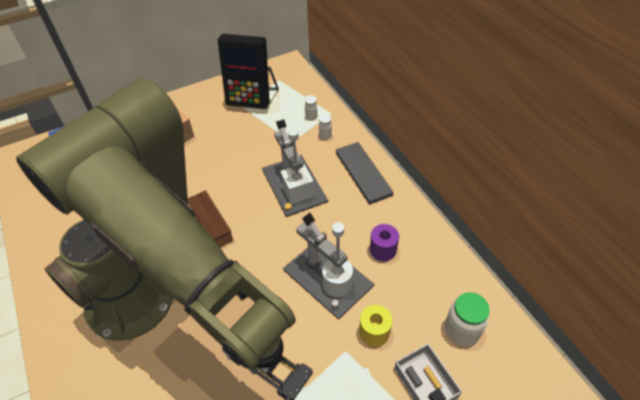

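Candidates: gauge A, with its knob at scene (254,144) / side (338,229), looks as if it stands over a round block. Gauge B, with its knob at scene (408,194), looks as if it stands over a square block. A fits the description, and I'll confirm it in one enlarged crop.

```bash
python3 - <<'E'
import cv2,numpy as np
s=cv2.imread("pics/scene0.png");d=cv2.imread("pics/side0.png")
a=cv2.resize(s[130:230,235:335],(400,400),interpolation=cv2.INTER_CUBIC)
b=cv2.resize(d[205:325,275:395],(400,400),interpolation=cv2.INTER_CUBIC)
cc=cv2.resize(np.hstack([s[180:280,360:460],d[115:215,250:350]]),(400,200),interpolation=cv2.INTER_CUBIC)
im=np.zeros((600,800,3),np.uint8);im[:400,:400]=a;im[:400,400:]=b;im[400:,:400]=cc
cv2.imwrite("pics/crop1.png",im)
E
```

```text
(no output)
```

View pics/crop1.png

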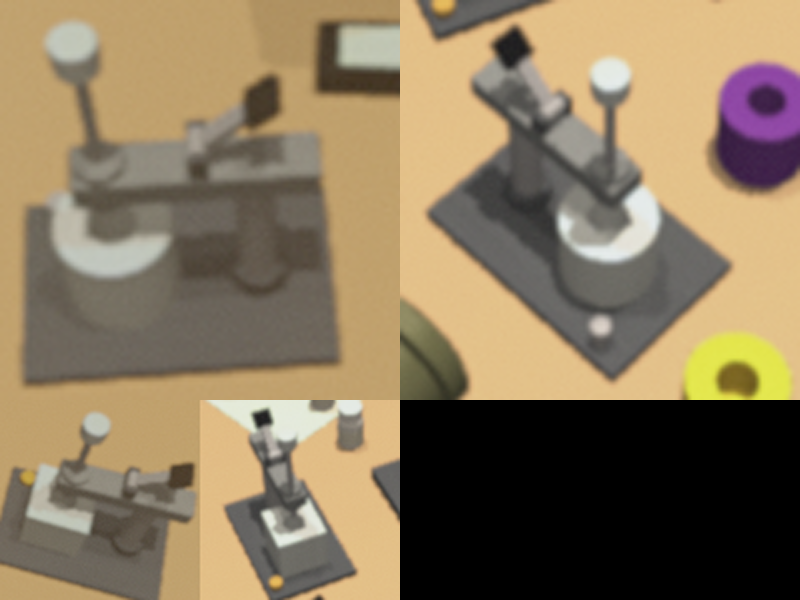

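The crop confirms A: it stands over the round aluminium block, and B over a square one. In gauge A the knob is at scene (253,143) / side (338,229), and the tab at scene (300,155) / side (308,219). Next I triangulate.

```bash
cat > h.py <<'E'
from workcell import *
import cv2,numpy as np
def tri(obs):
    A=[];b=[]
    for p,(u,v) in obs:
        R,t=np.array(p["R"]),np.array(p["t"])
        d=R.T@[(u-p["cx"])/p["fx"],(v-p["cy"])/p["fy"],1]; d/=np.linalg.norm(d)
        P=np.eye(3)-np.outer(d,d); A.append(P); b.append(P@(-R.T@t))
    A=np.vstack(A);b=np.hstack(b); X=np.linalg.lstsq(A,b,rcond=None)[0]
    return X,np.linalg.norm(A@X-b)
def ray(p,u,v,z):
    R,t=np.array(p["R"]),np.array(p["t"]); c=-R.T@t
    d=R.T@[(u-p["cx"])/p["fx"],(v-p["cy"])/p["fy"],1]
    return c+d*(z-c[2])/d[2]
def proj(p,X):
    c=np.array(p["R"])@X+p["t"]; return c[0]/c[2]*p["fx"]+p["cx"],c[1]/c[2]*p["fy"]+p["cy"]
def down(yaw): # tool y axis at angle yaw in world, z down
    y=np.array([np.cos(yaw),np.sin(yaw),0]);z=np.array([0,0,-1.]); return np.column_stack([np.cross(y,z),y,z])
E
python3 - <<'E'
from h import *
s,d=camera_params("scene"),camera_params("side")
k,e=tri([(s,(252.8,142.6)),(d,(337.6,228.5))]); t,e2=tri([(s,(300.2,154.8)),(d,(308,218.8))])
print(k,e,t,e2, np.linalg.norm((t-k)[:2]), np.degrees(np.arctan2(*(t-k)[1::-1])))
print(read_eef_rot())
yaw=np.arctan2(*(t-k)[1::-1])
# block top ring ellipse centre estimates
print(ray(s,235+112/4,130+222/4,.092), ray(d,275+(609-400)/3.333,205+222/3.333,.092))
for a in (0,np.pi/2,np.pi,-np.pi/2):
  for z in(.26,.40): print(a,z,ik([k[0],k[1],z],down(yaw+a)))
E
```

```text
[ 0.54367189 -0.25163171  0.2830839 ] 0.00031153204145096636 [ 0.51146144 -0.14840535  0.22390826] 0.00046403964320202037 0.10813506909298384 107.32985450180999
[[ 8.92120871e-01  4.51796687e-01 -3.25207769e-04]
 [ 4.51796801e-01 -8.92120561e-01  7.45373154e-04]
 [ 4.66325836e-05 -8.11890777e-04 -9.99999669e-01]]
[ 0.5403688  -0.25137536  0.092     ] [ 0.54022919 -0.25847105  0.092     ]
0 0.26 [-4.94609794e-01  3.78277065e-01  1.29116835e+00 -4.44089210e-16
  1.47214724e+00 -2.36786914e+00]
0 0.4 [-4.94609794e-01  3.65889673e-01  9.94838906e-01 -4.44089210e-16
  1.78086408e+00 -2.36786914e+00]
1.5707963267948966 0.26 [-4.94609794e-01  3.78277065e-01  1.29116835e+00 -4.44089210e-16
  1.47214724e+00  2.34451984e+00]
1.5707963267948966 0.4 [-4.94609794e-01  3.65889673e-01  9.94838906e-01 -4.44089210e-16
  1.78086408e+00  2.34451984e+00]
3.141592653589793 0.26 [-4.94609794e-01  3.78277065e-01  1.29116835e+00 -4.44089210e-16
  1.47214724e+00  7.73723513e-01]
3.141592653589793 0.4 [-4.94609794e-01  3.65889673e-01  9.94838906e-01 -4.44089210e-16
  1.78086408e+00  7.73723513e-01]
-1.5707963267948966 0.26 [-4.94609794e-01  3.78277065e-01  1.29116835e+00 -4.44089210e-16
  1.47214724e+00 -7.97072814e-01]
-1.5707963267948966 0.4 [-4.94609794e-01  3.65889673e-01  9.94838906e-01 -4.44089210e-16
  1.78086408e+00 -7.97072814e-01]
```

```bash
python3 - <<'E'
from h import *
k=np.array([.5437,-.2516,.283]);yaw=np.radians(107.3)
p=read_position(); set_gripper(0.68,15)
movel([p[0],p[1],.38],speed=.25)
move_ptp([k[0],k[1],.38],down(yaw-np.pi/2))
P=camera_params("wrist");im=camera("wrist");print(proj(P,k),proj(P,np.array([.5115,-.1484,.2239])),read_position(),read_clock(),read_wrist_force())
cv2.imwrite("pics/w1.png",im[:,:,::-1]);np.save("w1.npy",P,allow_pickle=True)
E
```

```text
(np.float64(320.21502438740754), np.float64(203.16464001069642)) (np.float64(319.8367869636498), np.float64(90.11921664368138)) [ 0.54310804 -0.25263329  0.38000153] 3.1167 [ 0.24466631  0.25242668 -0.59722045]
```

View pics/w1.png

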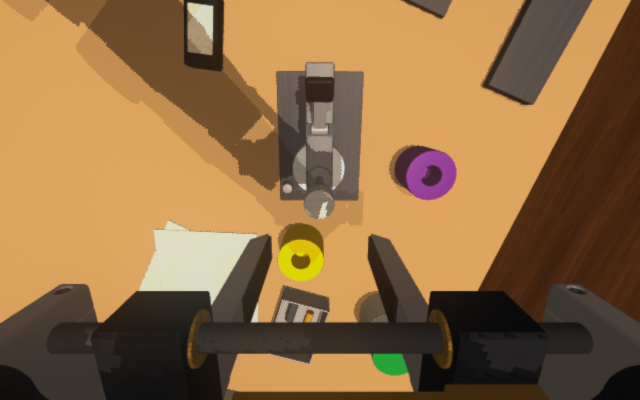

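The picture shows the knob at (319,205) against a predicted (320,203), and the tab at (320,83), so the estimate holds. The gripper is centred on the beam line. I descend, grip, and check the forces.

```bash
python3 - <<'E'
from h import *
k=np.array([.5437,-.2516,.283])
print(movel([k[0],k[1],.267],speed=.1,force_limit=8),read_position())
set_gripper(0.0,20); print("w",read_width()*94,read_finger_force(),read_wrist_force())
hit=movel([k[0],k[1],.182],speed=.05,force_limit=12)
print(hit,read_position(),read_wrist_force(),read_width()*94,read_clock())
E
```

```text
False [ 0.54388619 -0.25168621  0.26766904]
w 29.589960453384066 20.000102072954178 [-11.13299374  -2.36807222   0.95760775]
True [ 0.54232027 -0.25230486  0.1942052 ] [-1.02722926 -1.7220071   2.26492432] 29.831968888670563 6.3333
```

```bash
python3 - <<'E'
from h import *
for i in range(2):
    p=read_position(); f0=read_wrist_force()
    hit=movel([p[0],p[1],p[2]-.012],speed=.02,force_limit=14)
    print(hit,f0,read_wrist_force(),read_position(),read_width()*94)
s,d=camera_params("scene"),camera_params("side")
a,b=camera("scene"),camera("side")
cv2.imwrite("pics/s2.png",np.hstack([cv2.resize(a[130:230,235:335],(400,400)),cv2.resize(b[195:325,265:395],(400,400))])[:,:,::-1])
E
```

```text
True [-1.02722926 -1.7220071   2.26492432] [-2.29547605  0.67852101  5.5369262 ] [ 0.54232156 -0.25234814  0.19414323] 29.617043603543863
True [-2.29547605  0.67852101  5.5369262 ] [-2.1489083   0.88748592  5.77234496] [ 0.54234153 -0.25235802  0.19414455] 29.661175513231953
```

View pics/s2.png

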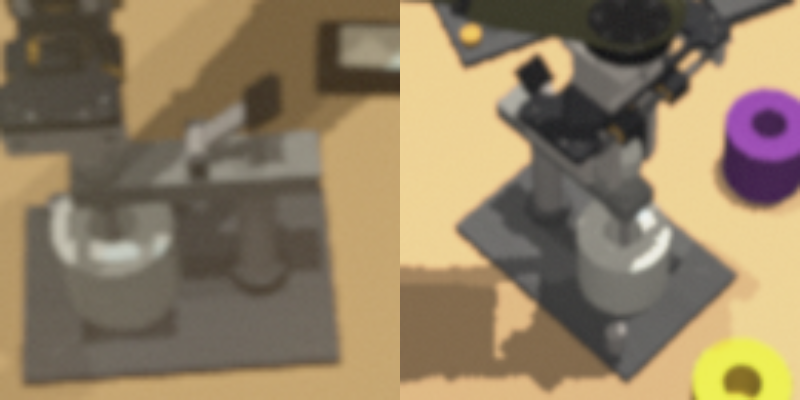

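The rod is on a hard stop at TCP z = 0.1942, repeated on two pushes, and the block looks unmoved in its place. I release, then push the lever along its arc.

```bash
python3 - <<'E'
from h import *
set_gripper(0.68); hold(.1)
p=read_position(); print(p,read_wrist_force())
movel([p[0],p[1],.31],speed=.2)
rod=np.array([.543,-.252]);yaw=np.radians(107.3);u=np.array([np.cos(yaw),np.sin(yaw)])
set_gripper(0.0)
def go(r,z,**k):
    return movel([*(rod+u*r),z],**k)
go(105,.31) if 0 else go(.105,.31,speed=.15)
for n in("scene","side"): cv2.imwrite(f"pics/{n}3.png",camera(n)[:,:,::-1])
print("f0",read_wrist_force())
go(.105,.245,speed=.1,force_limit=20)
for a in(35,25,15,5):
    c=np.radians(a); r=.065+.058*np.cos(c)-.005*np.sin(c); z=.18+.058*np.sin(c)+.005*np.cos(c)
    h=go(r,z,speed=.05,force_limit=20); print(a,h,read_position(),read_wrist_force())
h=go(.123,.182,speed=.03,force_limit=20); print(h,read_position(),read_wrist_force(),read_clock())
E
```

```text
[ 0.54221812 -0.25237767  0.19347721] [ 0.6733835  -0.73383904  1.22346656]
f0 [0.71026747 0.21084892 0.12485107]
35 False [ 0.51035867 -0.14732642  0.21728306] [ 0.47764726 -0.00138757 -0.84280412]
25 False [ 0.50848705 -0.14148698  0.2087388 ] [-0.17491624 -0.67555528 -0.27935099]
15 False [ 0.50721214 -0.13745608  0.19944903] [-0.63376742  0.29921346  0.76173158]
5 False [ 0.50642317 -0.1350101   0.18960999] [-0.09286537  0.74566789  0.08031033]
True [ 0.50679376 -0.1347639   0.18493206] [-3.65726502 -0.19700924 11.02522616] 13.2917
```

```bash
python3 - <<'E'
from h import *
p=read_position(); movel([p[0],p[1],.30],speed=.2)
move_joints([-1.169,.3,1.2,0,1.321,-.067])
s,d=camera("scene"),camera("side")
cv2.imwrite("pics/scene4.png",s[:,:,::-1]);cv2.imwrite("pics/side4.png",d[:,:,::-1])
cv2.imwrite("pics/c4.png",np.hstack([cv2.resize(s[130:230,235:335],(400,400),interpolation=2),cv2.resize(d[205:325,275:395],(400,400),interpolation=2)])[:,:,::-1])
print(read_clock())
E
```

```text
15.9583
```

View pics/c4.png

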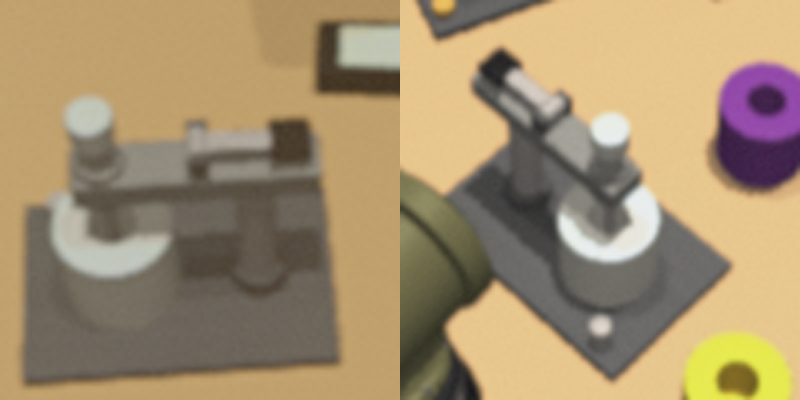

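The lever lies level with the tab at crop (290,140) and (498,70), the knob is lowered at (89,117) and (610,130), and the block ring sits where it was. A last height check of the knob top (expected 0.219) and the tab (0.185):

```bash
python3 - <<'E'
from h import *
s,d=camera_params("scene"),camera_params("side")
f=lambda a,b:tri([(s,(235+a[0]/4-.4,130+a[1]/4-.4)),(d,(275+(b[0]-400)/3.333-.35,205+b[1]/3.333-.35))])
print("top before",f((72,42),(610,73)));print("top after",f((89,117),(610,130)));print("tab",f((290,133),(500,66)))
E
```

```text
top before (array([ 0.54340512, -0.25141373,  0.29146622]), np.float64(0.00039965754073627454))
top after (array([ 0.54290286, -0.25175065,  0.21812734]), np.float64(0.0009761402303639693))
tab (array([ 0.50578121, -0.13370215,  0.18573554]), np.float64(0.002060619281021876))
```

Knob top is at 0.218 m (expected 0.219) and the tab at 0.186 m (expected 0.185), so I hand it in.

```bash
python3 -c "
from workcell import *
print(finish_job())"
```

```text
the job is handed in; nothing more can be done
None
```

I lowered the rod of the round-block gauge to the bottom of the bore and pushed its lock lever down to level. The block looked unmoved and the arm was clear, and the job was handed in at about 16 s of the 40 s; no verdict was returned.

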